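# Set the grinder four clicks faster and start it

## Robot

A 7-joint arm with a two-finger parallel gripper is mounted at the origin on the work surface. World frame = base frame: x ahead of the robot, y to its left, z up, the work surface at z = 0. Lengths are in m, angles in rad, forces in N, time in s.
With the tool pointing down it reaches from about 0.35 to 0.775 m from the base axis. Payload 3.1 kg.
Tool frame: the origin (TCP) lies midway between the tips of the shut fingers; the grasp point (between the pads) lies 19 mm behind it; z points along the fingers, y is the direction in which the jaws open and shut (so a half turn about z gives the same grasp; the last joint's range is limited). The gripper opens to 85 mm and grips with 20 to 120 N. Pads are 22 mm wide; open, the fingers measure 114 mm over their backs; the gripper's body (76 mm by 85 mm) begins 54 mm behind the grasp point. The pads swing forward as they close: fully open they stand 13 mm farther back than shut.
Start: joints at [1.207, 0.311, 0.014, 1.512, -0.004, 1.319, -0.027], TCP at [0.174, -0.522, 0.231] pointing down, gripper open.
Joint ranges: [-2.7, 2.7], [-0.3, 1.91], [-1.27, 1.3], [0.12, 2.57], [-1.44, 4.58], [0.2, 2.03], [-3.05, 3.05]. Speed limits (rad/s): [2.79, 2.79, 3.14, 3.14, 3.14, 3.14, 3.14].

## Interface

Orientations are given as a unit quaternion [w, x, y, z].
In Python, from rig import r, viewer gives the robot as it stands. The module is installed in compiled form; this text tells all that it offers.
- The arm moves only by the tool servo_tool, never from a script. Its argument "deltas" is a list of rows, each a list of 7 numbers: the finger opening in cm, from 0 to 8.54, then the shift along the tool's x, y, z in cm, then the turn, a rotation vector about the tool's x, y, z in rad. In form: [[claw, tx, ty, tz, wx, wy, wz], ...]. A call has 1 to 20 rows; each row shifts and turns the commanded pose from where the row before left it, along the tool's axes as they then stand; what a row does not reach is not made up. A row lasts 1/10 s, in which the tool goes at most 50 mm and 8.59 degrees, less where a joint would pass 70% of its speed; a pose out of reach is approached as far as the arm can. A call with a gripper value outside its range is refused whole. The fingers move at their own pace and stop on an object; the grip force is fixed at half the most. Time passes only in rows, so rows that do not move let the fingers close. It gives the time, the measured TCP pose, the force and the opening at its end, in the units of the state.
- r.get_state(): the state, without advancing time (a new reading comes with each control period).
- viewer.snapshot(name): name is "scene" or "side" or "wrist"; returns the picture (480x640x3 uint8, blue, green, red); there is no depth.
- viewer.camera_info(name): a dict with "camera_matrix" (3x3 intrinsics, pixels), "rvec" (rotation vector, rad) and "tvec" (3), from world to camera coordinates, as OpenCV has them. Camera axes: x right, y down, z forward; pixel columns grow to the right and rows downward; lengths in m; the calibration is good to about 2 mm. A picture is of the moment at which its call begins: read the wrist's pose just before it. camera_info takes no time and is no camera call; for the wrist camera it gives the pose at the moment of the call.
- r.finish_job(): hands the job in, once; it reports no verdict.
The state is a dict: "clock": time; "qpos": joint angles; "joint_vel": joint speeds; "tau": joint torques, N m; "tcp_pos": TCP position; "ee_rot": TCP orientation; "force": force on the tool from outside, world axes, zero at the start; "wrist_torque": the same for the moment, N m; "finger_gap": finger opening in m.
Only numpy, scipy, OpenCV 4.12 (cv2) and the standard library are available. Lean on these libraries where they do the work, as an engineer would, in place of code of your own. Each camera call takes 0.05 s, during which the arm holds its last target.

## Task

With a fingertip, push the yellow fin of the grinder's click-stop speed dial clockwise (seen from above) until the dial rests exactly four clicks beyond where it stands now; only then press the green start button all the way in and let it spring back. Only push and press: do not pinch the fin, do not pick anything up, and leave the red stop button and the things lying round the box where they are.

Things in the scene. Friction and masses are not known exactly. Their poses are not given: they have to be found in the camera images.
- control_box: The grinder's speed control box, bolted down: grey steel, 170 (x) by 270 (y) by 70 mm high, on a dark mounting plate 200 by 300 by 6 mm. Origin at the centre of its underside on the bench; its x axis points to its far side, z up. It carries the dial (right part, axis 55 mm to the box's -y side) and the two buttons (left part, 85 mm to its +y side).
- dial_axis (a point): The point on the dial's upright axis at the height of the top of its black disc (84 mm above the bench). The disc is 90 mm across and 12 mm thick. Ten white ticks on the box mark its clicks, longer is faster.
- dial (a joint): Dial angle in rad, growing clockwise from above (faster). Ten clicks 0.5236 rad apart, 0 to 4.712, then stops. Starts in any of the four slowest (very rarely half way between two). Seen from above the fin points 135 degrees minus this, counter-clockwise from the box's x axis. A push of up to about 6 N at 32 mm from the axis turns it; past half way it jumps into the next click.
- fin_tip (a point): Middle of the outer end of the dial's yellow fin, 44 mm from the dial axis. The fin is an upright radial blade on the disc: from 12 to 44 mm from the axis, 12 mm thick, from the disc's top to 28 mm above it; this point lies 14 mm above the disc's top on the fin's centre plane and turns with the dial.
- fin_push_face: The face plate (27 by 22 mm) on the fin's counter-clockwise side, to be pushed to turn the dial clockwise. Origin on the dial axis at the disc's underside (12 mm below dial_axis); its x axis points along the fin, its y axis out of this face (the way to push is -y).
- fin_back_face: The same plate on the fin's clockwise side, same origin and axes; it faces along -y. Pressing both faces at once is pinching.
- start_top (a point): Centre of the top of the round green start button, 30 mm across, 92 mm above the bench, in a black collar 44 mm across and 12 mm high. It stands nearer the robot than the red one, 76 mm from it.
- start (a joint): Travel of the start button in m: 0 out, 0.006 fully in (5 N); springs back.
- stop_top (a point): Centre of the top of the red stop button, same size and height, on the box's far side. Not to be pressed.
- stop (a joint): Travel of the stop button in m, 0 out, 0.006 fully in; to stay out.
- wrench: Loose steel wrench, 170 mm long, lying on the robot's side of the box. Origin under its middle. Leave alone.
- hammer: Loose hammer with a yellow handle, 260 mm long, lying left of the box. Origin under its middle. Leave alone.
- tin: Loose open steel tin, 70 mm across, 80 mm high, standing beyond the box. Origin at the centre of its foot. Leave alone.
- blank: Loose dark steel blank 90 by 35 by 20 mm, lying right of the box. Origin at the centre of its underside. Leave alone.

How it is judged:
On the way, in this order (a step that is already met when the one before it is completed fails the run):
1. the dial rests four clicks clockwise of where it started (distance of fin_tip from where it was at the start of the episode between 0.0684 and 0.0822 m and value of joint dial between 1.8 and 3.95 rad and velocity of joint dial between -0.3 and 0.3 rad/s), for 0.2 s.
2. the green start button is pressed fully in, at least 4.5 of its 6 mm (value of joint start above 0.0045 m), for 0.05 s.
At the end, for the whole second after the job is handed in: The dial rests four clicks (nearest click) clockwise of where it started, which puts the fin's tip 68 to 82 mm in a straight line from its start; the start button has sprung back to within 1.5 mm and the stop button is out; wrench, hammer, tin and blank lie within 15 mm of where they were (distance of fin_tip from where it was at the start of the episode between 0.0684 and 0.0822 m and value of joint dial between 1.8 and 3.95 rad and velocity of joint dial between -0.1 and 0.1 rad/s and value of joint each of start, stop below 0.0015 m and not (distance of any of wrench, hammer, tin, blank from where it was at the start of the episode above 0.015 m)); the robot touches nothing.
It fails at once if the start button goes in (over 3 mm) while the dial is not at four clicks (value of joint start above 0.003 m and not (distance of fin_tip from where it was at the start of the episode between 0.0684 and 0.0822 m and value of joint dial between 1.8 and 3.95 rad)).
It fails at once if the red stop button is pushed in by more than 2 mm (value of joint stop above 0.002 m).
It fails at once if the fin is pinched: both of its faces pressed by the fingers at once (contact force between the fingers and fin_push_face above 0.5 N and contact force between the fingers and fin_back_face above 0.5 N).
It fails at once if wrench, hammer, tin or blank moved by more than 15 mm or lifted (distance of any of wrench, hammer, tin, blank from where it was at the start of the episode above 0.015 m).
It also fails if it takes over 54 s, if anything falls off the work surface, if the arm or the gripper's body presses on something with over 40 N, if the wrist force passes 120 N, or if a joint passes its speed limit or range.

## Working session

There is one attempt and no reset: what is moved stays moved. The work goes in short steps, Python scripts to look and compute and a tool call to move; the robot and the scene stay as the last step left them, time stands still between calls to the robot, and variables do not carry over. Pictures are saved under pics/ and viewed, and the job is handed in when it is done.

Besides the shell and the picture viewer there is one more tool, called after ">>>" in YAML: its name, and indented under it one key for each argument. servo_tool: Moves the arm, as the interface text tells. Its arguments: {"type":"object","properties":{"deltas":{"type":"array"}},"required":["deltas"]}

```bash
mkdir -p pics
python3 - <<'E'
from rig import r,viewer
import cv2
s=r.get_state();print(s)
for n in("scene","side","wrist"):
    cv2.imwrite(f"pics/{n}0.png",viewer.snapshot(n))
    i=viewer.camera_info(n);print(n,i)
E
```

```text
{'clock': 0.0, 'qpos': array([ 1.2072897 ,  0.31175069,  0.01401192,  1.51307434, -0.00443099,
        1.31919029, -0.02718568]), 'joint_vel': array([-3.50240342e-05, -4.02700260e-05, -4.53151684e-04, -7.42112213e-04,
       -9.56661490e-04,  2.51373411e-03, -1.50625176e-03]), 'tau': array([ 2.96780559e-05, -3.79912984e+01,  1.46119734e-01, -2.30589455e+01,
        1.22714310e-02,  1.36047605e-02,  4.49139307e-06]), 'tcp_pos': array([ 0.17373338, -0.52106483,  0.2302004 ]), 'ee_rot': array([-1.17387796e-03,  9.87077109e-01,  1.60241538e-01, -2.27983556e-04]), 'force': array([-0.92309802, -0.37995491, -0.40866124]), 'wrist_torque': array([-0.00048732,  0.02357868,  0.01303816]), 'finger_gap': 0.08553437669104083}
scene {'camera_matrix': array([[594.41174911,   0.        , 321.55697868],
       [  0.        , 594.41174911, 245.83538281],
       [  0.        ,   0.        ,   1.        ]]), 'rvec': array([ 0.82554532,  2.44424878, -1.21391058]), 'tvec': array([ 0.46520858, -0.15896483,  1.59477004])}
side {'camera_matrix': array([[570.22704399,   0.        , 322.53614382],
       [  0.        , 570.22704399, 237.29631111],
       [  0.        ,   0.        ,   1.        ]]), 'rvec': array([ 0.75493277, -2.42522987,  1.27677184]), 'tvec': array([0.51328822, 0.24806416, 0.82086133])}
wrist {'camera_matrix': array([[387.00212377,   0.        , 323.33805595],
       [  0.        , 387.00212377, 242.63324987],
       [  0.        ,   0.        ,   1.        ]]), 'rvec': array([-2.34929571,  1.69386971,  0.25006029]), 'tvec': array([-0.54903669, -0.03723503,  0.37944404])}
```

View pics/scene0.png

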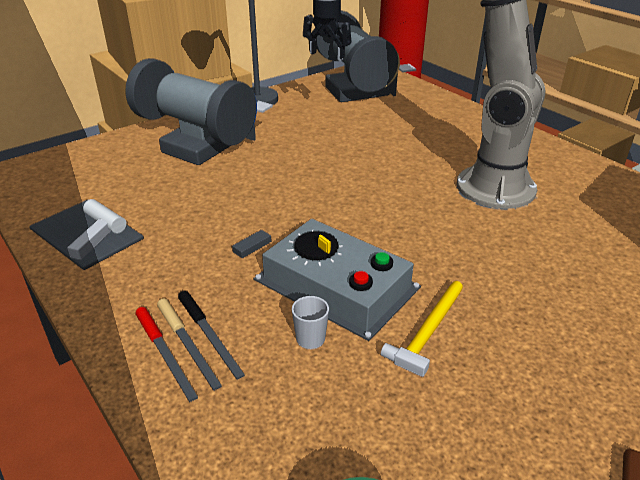

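View pics/side0.png

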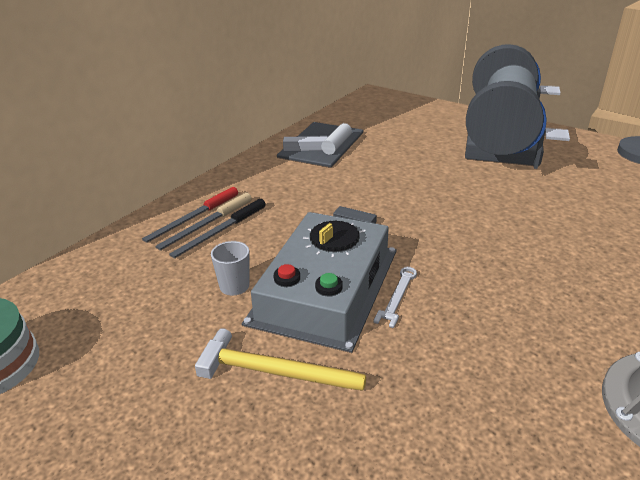

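View pics/wrist0.png

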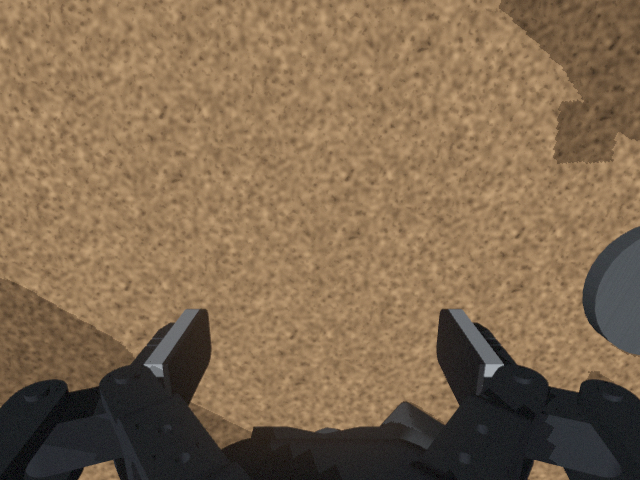

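The scene picture shows the box with the dial at about (316,245), green at (382,260), red at (361,280) and the tin at (311,320). In the side picture the dial is at (334,236), green at (328,283) and red at (286,274). I'll enlarge both.

Run:
```python
import cv2
a=cv2.imread("pics/scene0.png")[210:345,250:430]
cv2.imwrite("pics/c1.png",cv2.resize(a[:,:],None,fx=4.4,fy=4.4,interpolation=cv2.INTER_CUBIC))
a=cv2.imread("pics/side0.png")[200:350,235:415]
cv2.imwrite("pics/c2.png",cv2.resize(a,None,fx=4,fy=4,interpolation=cv2.INTER_CUBIC))
```

```text
(no output)
```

View pics/c1.png

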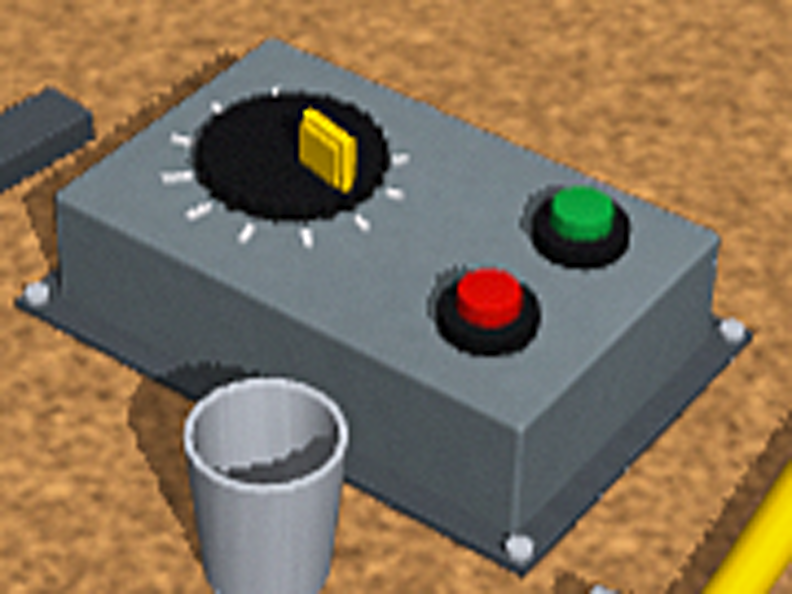

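View pics/c2.png

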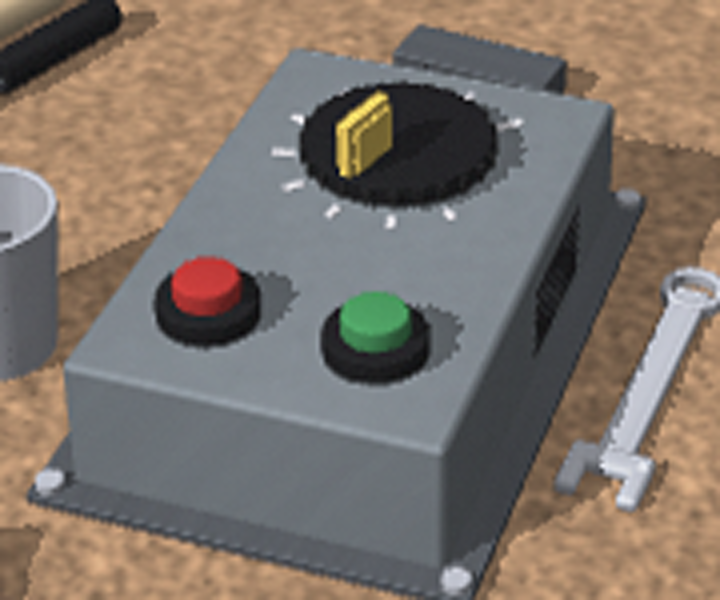

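```bash
cat > h.py <<'E'
from rig import r,viewer
import numpy as np,cv2
from scipy.optimize import least_squares
def proj(n,P):
    i=viewer.camera_info(n);return cv2.projectPoints(np.array(P,float).reshape(-1,3),i["rvec"],i["tvec"],i["camera_matrix"],None)[0][:,0]
def b2w(p,P):
    P=np.array(P,float).reshape(-1,3);c,s=np.cos(p[2]),np.sin(p[2])
    return np.c_[p[0]+c*P[:,0]-s*P[:,1],p[1]+s*P[:,0]+c*P[:,1],P[:,2]]
E
python3 - <<'E'
from h import *
M=np.array([[-85,-135,70],[85,-135,70],[85,135,70],[-85,135,70],[-38,85,92],[38,85,92]])/1000
A=np.array([[272,40],[60,197],[522,428],[718,240],[583,198],[490,283]])/4.4+[250,210]
B=np.array([[612,103],[298,50],[68,370],[442,453],[376,310],[206,275]])/4+[235,200]
f=lambda p:np.r_[(proj("scene",b2w(p,M))-A).ravel(),(proj("side",b2w(p,M))-B).ravel()]
best=min((least_squares(f,[.5,-.1,t]) for t in(-1.5,-.7,0,.7,1.5)),key=lambda o:o.cost)
p=best.x;print(p,best.cost);print(f(p).reshape(-1,2).round(1))
np.save("box.npy",p)
for n,sc,o in(("scene",4.4,(250,210)),("side",4,(235,200))):
    im=cv2.imread({"scene":"pics/c1.png","side":"pics/c2.png"}[n])
    for k in range(8):
        a=np.radians(135)-k*np.pi/12
        if k%2==0: 
            L=[[.012,.112],[.044,.112],[.044,.084]]
            q=(proj(n,b2w(p,[[d*np.cos(a),-.055+d*np.sin(a),z] for d,z in L]))-o)*sc
            cv2.polylines(im,[q.astype(int).reshape(-1,1,2)],False,[(0,0,255),(0,255,0),(255,0,0),(255,0,255)][k//2],1)
    cv2.imwrite(f"pics/o_{n}.png",im)
print("dial",b2w(p,[[0,-.055,.084]]),"start",b2w(p,[[-.038,.085,.092]]),b2w(p,[[.038,.085,.092]]))
E
```

```text
[0.58443722 0.05309649 0.26499881] 23.34085512828603
[[ 0.1 -2.6]
 [-1.8 -2.1]
 [ 0.6 -0.7]
 [ 2.  -2.8]
 [ 0.5  0.3]
 [ 0.5  0. ]
 [ 1.1 -0.6]
 [-1.9 -1.6]
 [-3.  -1.1]
 [ 0.7  0.3]
 [-0.5  0.5]
 [-0.4  0.3]]
dial [[5.98842168e-01 1.63837863e-05 8.40000000e-02]] start [[0.5255015  0.12517687 0.092     ]] [[0.59884856 0.14508189 0.092     ]]
```

View pics/o_scene.png

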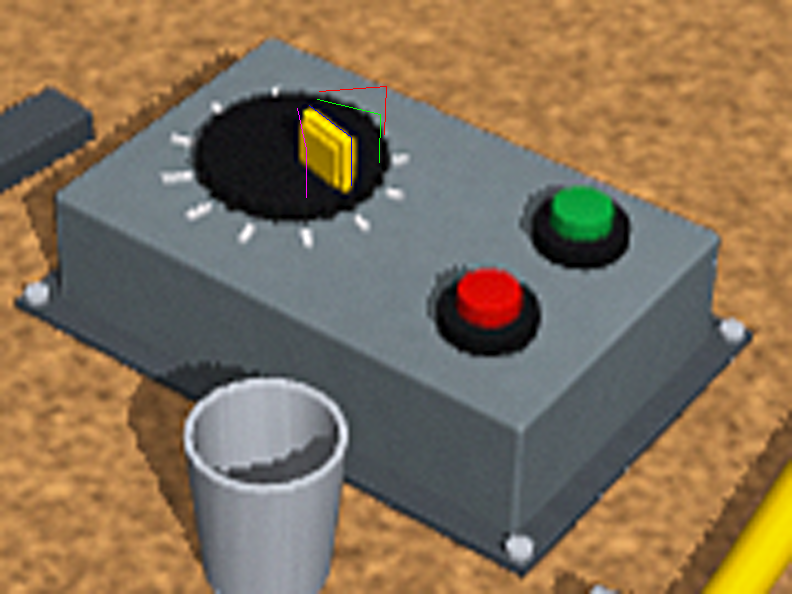

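View pics/o_side.png

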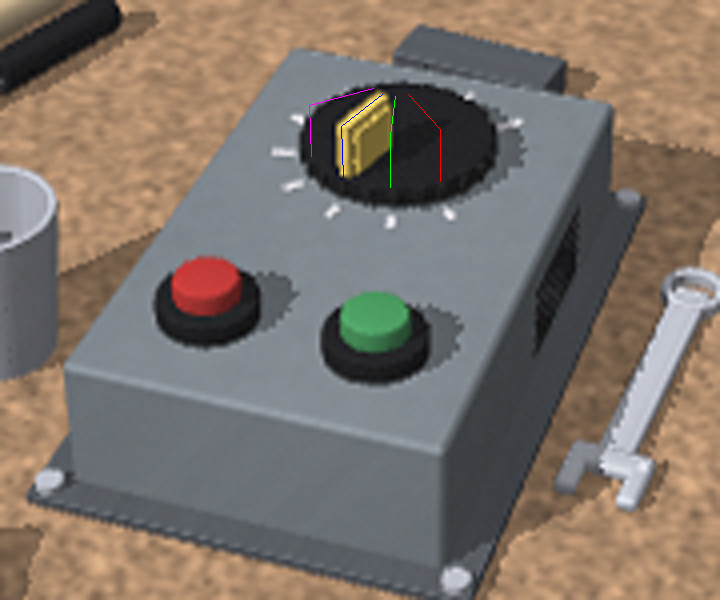

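Run:
```python
from h import *
def pix(n,u,z=0):
    i=viewer.camera_info(n);R=cv2.Rodrigues(i["rvec"])[0];C=-R.T@i["tvec"]
    d=R.T@np.linalg.inv(i["camera_matrix"])@[*u,1];return (C+d*(z-C[2])/d[2]).round(3)
for u in((330,100),(398,93),(385,85),(160,148),(200,162),(255,138),(310,345),(250,245),(400,370),(460,285)):print(u,pix("scene",u))
i=viewer.camera_info("wrist");R=cv2.Rodrigues(i["rvec"])[0];print("wristcam",-R.T@i["tvec"],"axes rows",R)
# refit from buttons only
M=np.array([[-38,85,92],[38,85,92]])/1000
```

```text
(330, 100) [ 0.002 -0.715  0.   ]
(398, 93) [-0.227 -0.618  0.   ]
(385, 85) [-0.239 -0.7    0.   ]
(160, 148) [ 0.621 -0.742  0.   ]
(200, 162) [ 0.567 -0.596  0.   ]
(255, 138) [ 0.361 -0.628  0.   ]
(310, 345) [0.739 0.164 0.   ]
(250, 245) [ 0.662 -0.175 -0.   ]
(400, 370) [0.645 0.313 0.   ]
(460, 285) [0.379 0.218 0.   ]
wristcam [ 0.242889   -0.49849139  0.37325163] axes rows [[ 0.31567433 -0.94886605 -0.00171115]
 [-0.90888417 -0.30288992  0.28668322]
 [-0.27254227 -0.08894329 -0.9580239 ]]
```

>>> servo_tool:
  deltas:
    - [0, 0, 0, -1, 0, 0, 0]
    - [0, 2, -2, -2, 0, 0, 0]
    - [0, 2, -3, 0, 0, 0, 0]

```text
clock: 0.45
tcp_pos: [0.1968, -0.4639, 0.2641]
ee_rot: [0.003, 0.987, 0.159, 0.001]
force: [0.3, 0.3, 0.2]
finger_gap: 0.0439
```

Run:
```python
from rig import r
s=r.get_state();print(s)
```

```text
{'clock': 0.45, 'qpos': array([ 1.14632838,  0.19606497, -0.01286331,  1.57910382,  0.00273283,
        1.36011235, -0.11824491]), 'joint_vel': array([-0.32007668, -0.6093732 , -0.1911205 ,  0.81146953,  0.02335967,
       -0.16134978, -0.46912607]), 'tau': array([  2.80607589, -28.92540336,   1.52016286, -23.97316396,
         0.28169777,   0.26846135,   0.41234463]), 'tcp_pos': array([ 0.19678997, -0.46385738,  0.26414937]), 'ee_rot': array([3.06588704e-03, 9.87270482e-01, 1.59018795e-01, 7.86333175e-04]), 'force': array([0.28482548, 0.32129595, 0.17853067]), 'wrist_torque': array([-0.05976848, -0.07692941, -0.01954657]), 'finger_gap': 0.043922153750015645}
```

>>> servo_tool:
  deltas:
    - [0, 2.9, -2.05, 0, 0, 0, 0]
    - [0, 2.9, -2.05, 0, 0, 0, 0]
    - [0, 2.9, -2.05, 0, 0, 0, 0]
    - [0, 2.9, -2.05, 0, 0, 0, 0]
    - [0, 2.9, -2.05, 0, 0, 0, 0]
    - [0, 2.9, -2.05, 0, 0, 0, 0]
    - [0, 2.9, -2.05, 0, 0, 0, 0]
    - [0, 2.9, -2.05, 0, 0, 0, 0]
    - [0, 2.9, -2.05, 0, 0, 0, 0]
    - [0, 2.9, -2.05, 0, 0, 0, 0]
    - [0, 2.9, -2.05, 0, 0, 0, 0]
    - [0, 2.9, -2.05, 0, 0, 0, 0]
    - [0, 2.9, -2.05, 0, 0, 0, 0]
    - [0, 2.9, -2.05, 0, 0, 0, 0]
    - [0, 2.9, -2.05, 0, 0, 0, 0]
    - [0, 2.9, -2.05, 0, 0, 0, 0]
    - [0, 0, 0, 0, 0, 0, 0]
    - [0, 0, 0, 0, 0, 0, 0]

```text
clock: 2.25
tcp_pos: [0.5327, -0.0031, 0.2615]
ee_rot: [0.0, 0.987, 0.161, -0.0]
force: [0.1, -0.4, -0.6]
finger_gap: 0.0002
```

>>> servo_tool:
  deltas:
    - [0, 0, 0, 0, 0, 0, -0.14]
    - [0, 0, 0, 0, 0, 0, -0.14]
    - [0, 0, 0, 0, 0, 0, -0.14]
    - [0, 0, 0, 0, 0, 0, -0.14]
    - [0, 0, 0, 0, 0, 0, -0.14]
    - [0, 0, 0, 0, 0, 0, -0.14]
    - [0, 0, 0, 0, 0, 0, -0.14]
    - [0, 0, 0, 0, 0, 0, -0.14]
    - [0, 0, 0, 0, 0, 0, -0.14]
    - [0, 0, 0, 0, 0, 0, -0.14]
    - [0, 0, 0, 0, 0, 0, -0.14]
    - [0, 0, 0, 0, 0, 0, -0.14]
    - [0, 0, 0, 0, 0, 0, -0.14]
    - [0, 0, 0, 0, 0, 0, -0.14]
    - [0, 0, 0, 0, 0, 0, -0.14]
    - [0, 0, 0, 0, 0, 0, -0.14]
    - [0, 0, 0, 0, 0, 0, -0.14]
    - [0, 0, 0, 0, 0, 0, -0.14]
    - [0, 0, 0, 0, 0, 0, -0.14]
    - [0, 0, 0, 0, 0, 0, -0.14]

```text
clock: 4.25
tcp_pos: [0.5321, -0.0064, 0.2614]
ee_rot: [-0.0, 0.009, 1.0, -0.001]
force: [0.2, -0.0, -0.3]
finger_gap: 0.0001
```

>>> servo_tool:
  deltas:
    - [0, 0, 0, 0, 0, 0, 0]
    - [0, 0, 0, 0, 0, 0, 0]
    - [0, 0, 0, 0, 0, 0, 0]

```text
clock: 4.55
tcp_pos: [0.5324, -0.0047, 0.2614]
ee_rot: [-0.0, 0.012, 1.0, -0.001]
force: [0.2, -0.2, 0.5]
finger_gap: 0.0002
```

```bash
cat >> h.py <<'E'
def rel():
    from scipy.spatial.transform import Rotation as Ro
    s=r.get_state();q=s["ee_rot"];R=Ro.from_quat([q[1],q[2],q[3],q[0]]).as_matrix()
    return s,R
E
python3 - <<'E'
from h import *
s,R=rel();p=np.load("box.npy");ax=b2w(p,[[0,-.055,.084]])[0]
print(s["clock"],s["qpos"].round(2),s["tcp_pos"].round(4),s["force"].round(2))
print("yaw",np.degrees(np.arctan2(R[1,0],R[0,0])),R[:,2].round(4),"axis->tcp in tool",(R.T@(s["tcp_pos"]-ax)).round(4))
for n in("wrist","side"):cv2.imwrite(f"pics/{n}1.png",viewer.snapshot(n))
E
```

```text
4.55 [ 0.7   0.43 -1.03  1.48  0.37  1.44  1.21] [ 0.5324 -0.0047  0.2614] [ 0.22 -0.17  0.48]
yaw 178.67601976606778 [-0.     -0.0011 -1.    ] axis->tcp in tool [ 0.0664 -0.0064 -0.1774]
```

View pics/wrist1.png

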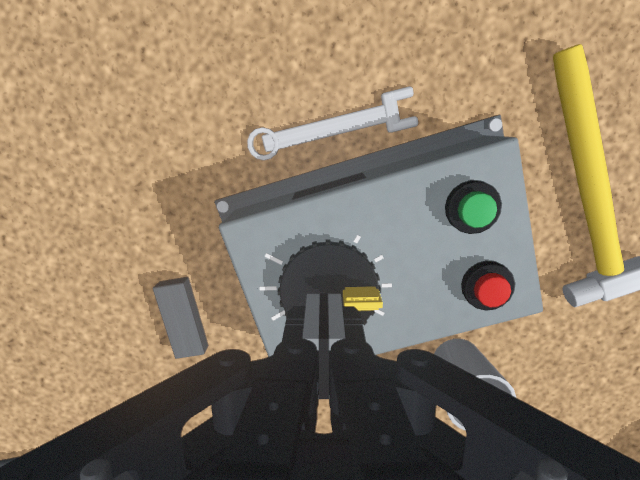

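The wrist picture shows the fin's top from (344,291) to (382,292), green at (479,210) and red at (493,291). I'll check these against the model.

Run:
```python
from h import *
p=np.load("box.npy")
a=np.radians(75)
L=[[-.038,.085,.092],[.038,.085,.092]]+[[d*np.cos(a),-.055+d*np.sin(a),.112] for d in(.012,.044)]
print(proj("wrist",b2w(p,L)).round(1))
im=cv2.imread("pics/wrist1.png")[180:330,250:530]
q=proj("wrist",b2w(p,L))
im=cv2.resize(im,None,fx=2.8,fy=2.8,interpolation=cv2.INTER_CUBIC)
for u in q: cv2.circle(im,tuple(int(v) for v in (u-[250,180])*2.8),3,(255,0,255),1)
cv2.imwrite("pics/w1c.png",im)
```

```text
[[481.2 207.4]
 [496.  289.4]
 [345.  302.4]
 [383.7 301.5]]
```

View pics/w1c.png

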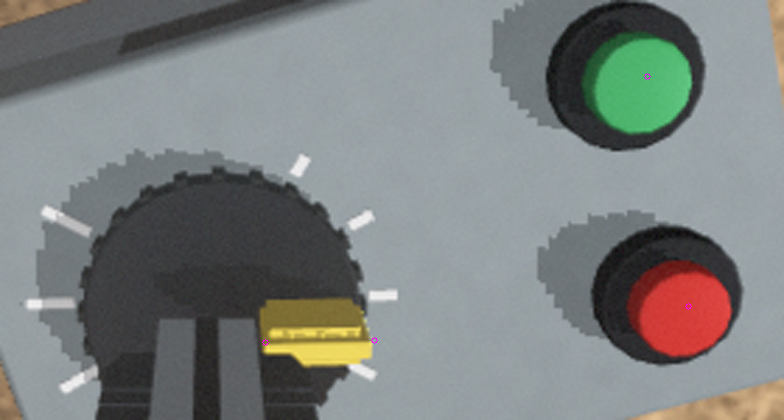

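>>> servo_tool:
  deltas:
    - [0, -1.2, 1.2, 1, 0, 0, -0.027]
    - [0, -1.2, 1.2, 2, 0, 0, 0]
    - [0, -1.1, 1.2, 2.5, 0, 0, 0]
    - [0, 0, 0, 2.5, 0, 0, 0]
    - [0, 0, 0, 2.5, 0, 0, 0]
    - [0, 0, 0, 2.5, 0, 0, 0]
    - [0, 0, 0, 2, 0, 0, 0]
    - [0, 0, 0, 1.2, 0, 0, 0]
    - [0, 0, 0, 0.6, 0, 0, 0]
    - [0, 0, 0, 0, 0, 0, 0]
    - [0, 0, 0, 0, 0, 0, 0]
    - [0, 0, 0, 0, 0, 0, 0]

```text
clock: 5.85
tcp_pos: [0.5685, 0.0325, 0.0945]
ee_rot: [0.001, -0.004, 1.0, 0.0]
force: [0.4, -1.6, 0.8]
finger_gap: -0.0
```

```bash
cat > st.py <<'E'
from h import *
import sys
s,R=rel();p=np.load("box.npy");ax=b2w(p,[[0,-.055,.084]])[0]
print(s["clock"],s["qpos"].round(2),s["tcp_pos"].round(4),s["force"].round(2))
print("yaw",np.degrees(np.arctan2(R[1,0],R[0,0])),"axis->tcp in tool",(R.T@(s["tcp_pos"]-ax)).round(4))
k=sys.argv[1]
a=viewer.snapshot("wrist");b=viewer.snapshot("side")
cv2.imwrite(f"pics/wrist{k}.png",np.hstack([cv2.resize(a,(400,300)),cv2.resize(b[190:340,230:430],(400,300),interpolation=cv2.INTER_CUBIC)]))
E
python3 st.py 2
```

```text
5.85 [ 0.53  0.64 -0.92  1.63  0.55  1.15  1.06] [0.5685 0.0325 0.0945] [ 0.42 -1.63  0.77]
yaw -179.59461125955573 axis->tcp in tool [ 0.0301  0.0327 -0.0105]
```

View pics/wrist2.png

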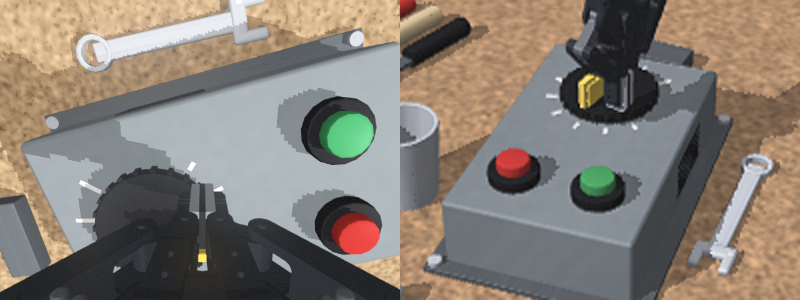

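>>> servo_tool:
  deltas:
    - [0, -0.6, -0.1, 0.1, 0, 0, 0]
    - [0, -0.6, -0.1, 0.1, 0, 0, 0]
    - [0, -0.31, 0.155, 0, 0, 0, 0.1]
    - [0, -0.31, 0.155, 0, 0, 0, 0.1]
    - [0, -0.31, 0.155, 0, 0, 0, 0.1]
    - [0, -0.31, 0.155, 0, 0, 0, 0.1]
    - [0, -0.31, 0.155, 0, 0, 0, 0.1]
    - [0, -0.31, 0.155, 0, 0, 0, 0.1]
    - [0, -0.31, 0.155, 0, 0, 0, 0.1]
    - [0, -0.31, 0.155, 0, 0, 0, 0.1]
    - [0, 0, 0, 0, 0, 0, 0]
    - [0, 0, 0, 0, 0, 0, 0]

```text
clock: 7.15
tcp_pos: [0.6064, 0.035, 0.0911]
ee_rot: [-0.0, 0.385, 0.923, 0.001]
force: [-1.0, 3.4, -0.4]
finger_gap: -0.0
```

```bash
python3 st.py 3
```

```text
7.15 [ 0.38  0.64 -0.71  1.52  0.44  1.15  0.36] [0.6064 0.035  0.0911] [-0.96  3.42 -0.37]
yaw 134.76909758251935 axis->tcp in tool [ 0.0196  0.03   -0.007 ]
```

View pics/wrist3.png

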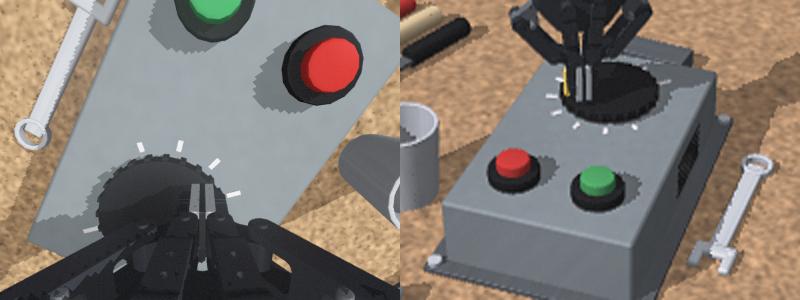

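>>> servo_tool:
  deltas:
    - [0, -0.31, 0.155, 0, 0, 0, 0.1]
    - [0, -0.31, 0.155, 0, 0, 0, 0.1]
    - [0, -0.31, 0.155, 0, 0, 0, 0.1]
    - [0, -0.31, 0.155, 0, 0, 0, 0.1]
    - [0, -0.31, 0.155, 0, 0, 0, 0.1]
    - [0, -0.31, 0.155, 0, 0, 0, 0.1]
    - [0, -0.31, 0.155, 0, 0, 0, 0.1]
    - [0, -0.31, 0.155, 0, 0, 0, 0.1]
    - [0, -0.31, 0.155, 0, 0, 0, 0.1]
    - [0, -0.31, 0.155, 0, 0, 0, 0.1]
    - [0, 0, 0, 0, 0, 0, 0]
    - [0, 0, 0, 0, 0, 0, 0]

```text
clock: 8.45
tcp_pos: [0.6316, 0.0113, 0.0918]
ee_rot: [0.0, 0.78, 0.625, 0.002]
force: [2.9, 3.6, -1.6]
finger_gap: -0.0002
```

```bash
python3 st.py 4
```

```text
8.45 [ 0.26  0.63 -0.47  1.45  0.3   1.13 -0.48] [0.6316 0.0113 0.0918] [ 2.92  3.61 -1.55]
yaw 77.40479094351355 axis->tcp in tool [ 0.0182  0.0295 -0.0077]
```

View pics/wrist4.png

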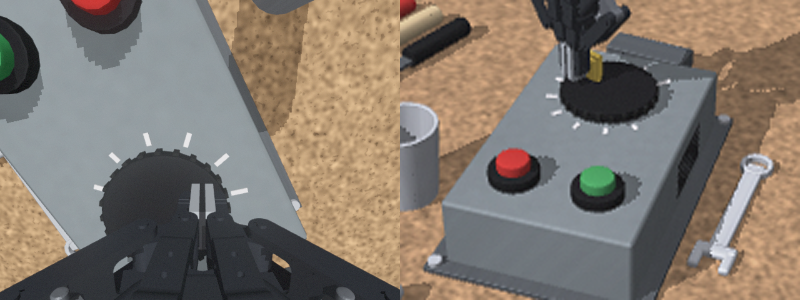

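>>> servo_tool:
  deltas:
    - [0, -0.15, 0.08, 0, 0, 0, 0.05]
    - [0, -0.15, 0.08, 0, 0, 0, 0.05]
    - [0, -0.15, 0.08, 0, 0, 0, 0.05]
    - [0, -0.15, 0.08, 0, 0, 0, 0.05]
    - [0, 0, 0, 0, 0, 0, 0]
    - [0, 0, 0, 0, 0, 0, 0]
    - [0, 0, 0, 0, 0, 0, 0]

```text
clock: 9.25
tcp_pos: [0.6309, 0.0021, 0.0911]
ee_rot: [0.0, 0.839, 0.543, -0.001]
force: [0.3, 0.6, 0.3]
finger_gap: -0.0001
```

```bash
python3 st.py 5
```

```text
9.25 [ 0.24  0.62 -0.43  1.45  0.27  1.13 -0.65] [0.6309 0.0021 0.0911] [0.35 0.59 0.33]
yaw 65.83016840673136 axis->tcp in tool [ 0.015   0.0284 -0.0071]
```

View pics/wrist5.png

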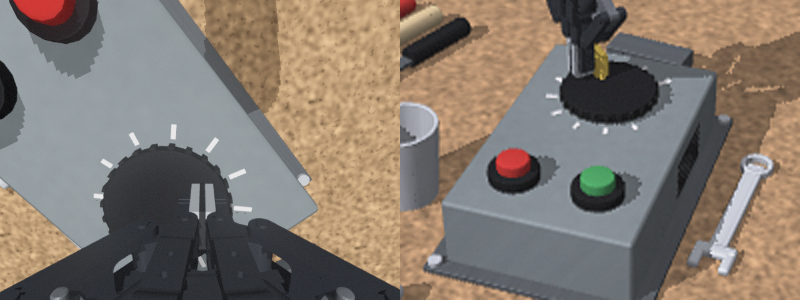

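The force fell from 4.6 N to about 0.7 N, so the fin jumped ahead. I'll back off, rise and check.

>>> servo_tool:
  deltas:
    - [0, 0.8, 0, 0, 0, 0, 0]
    - [0, 1, 0, -0.5, 0, 0, 0]
    - [0, 0, 0, -3, 0, 0, 0]
    - [0, 0, 0, -3, 0, 0, 0]
    - [0, 1, -1, -3, 0, 0, 0]
    - [0, 2, -3, -2, 0, 0, 0]
    - [0, 2, -3, 0, 0, 0, 0]
    - [0, 2, -3, 0, 0, 0, 0]
    - [0, 0, 0, 0, 0, 0, 0]
    - [0, 0, 0, 0, 0, 0, 0]

```text
clock: 10.35
tcp_pos: [0.5758, 0.1272, 0.2071]
ee_rot: [0.0, 0.838, 0.545, 0.001]
force: [1.0, -0.6, 0.1]
finger_gap: -0.0001
```

Run:
```python
from h import *
s,R=rel();p=np.load("box.npy")
print(s["clock"],s["qpos"].round(2),s["tcp_pos"].round(4),s["force"].round(2),np.degrees(np.arctan2(R[1,0],R[0,0])))
out=[]
for n,o,sc in(("scene",(265,205),5),("side",(290,190),5)):
    im=viewer.snapshot(n)[o[1]:o[1]+80,o[0]:o[0]+80]
    im=cv2.resize(im,None,fx=5,fy=5,interpolation=cv2.INTER_CUBIC)
    for k,c in((5,(0,0,255)),(6,(0,255,0)),(7,(255,0,0))):
        a=np.radians(135)-(k)*np.pi/6
        q=(proj(n,b2w(p,[[d*np.cos(a),-.055+d*np.sin(a),z] for d,z in((.012,.112),(.044,.112),(.044,.084))]))-o)*5
        cv2.polylines(im,[q.astype(int).reshape(-1,1,2)],False,c,1)
    out.append(im)
cv2.imwrite("pics/chk.png",np.hstack(out)); cv2.imwrite("pics/wrist6.png",viewer.snapshot("wrist"))
print("green in wrist",proj("wrist",b2w(p,[[-.038,.085,.092],[.038,.085,.092]])))
```

```text
10.35 [ 0.09  0.45 -0.49  1.42  0.21  1.32 -0.83] [0.5758 0.1272 0.2071] [ 0.99 -0.63  0.09] 66.08573638355429
green in wrist [[256.01160704 263.66216889]
 [340.09695823 195.50932107]]
```

View pics/chk.png

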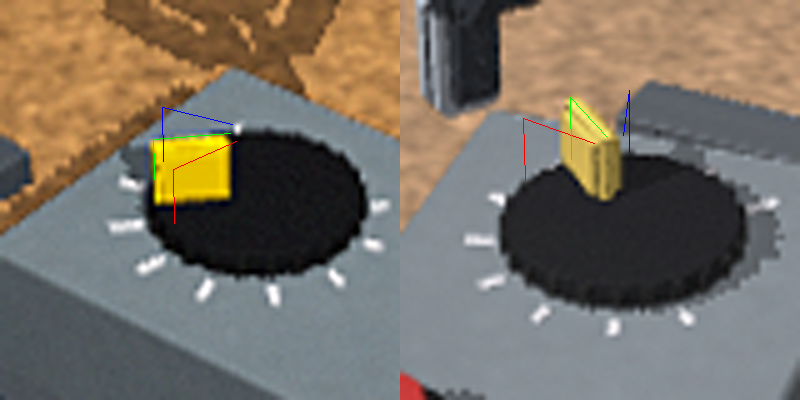

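View pics/wrist6.png

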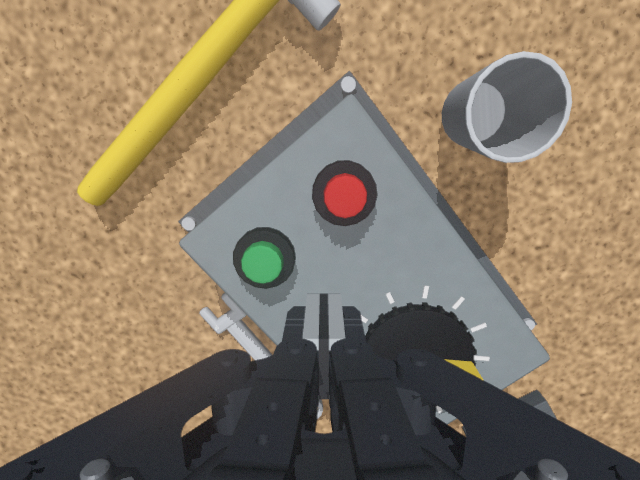

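The green outlines (+4 clicks) lie on the fin in both views. Next is the green button, which the wrist picture shows at (262,263), within about 3 mm of the model.

>>> servo_tool:
  deltas:
    - [0, -0.8, -1.5, 0, 0, 0, 0]
    - [0, -0.8, -1.5, 0, 0, 0, 0]
    - [0, -0.6, -1.4, 1, 0, 0, 0]
    - [0, 0, 0, 2.5, 0, 0, 0]
    - [0, 0, 0, 3, 0, 0, 0]
    - [0, 0, 0, 2, 0, 0, 0]
    - [0, 0, 0, 1.5, 0, 0, 0]
    - [0, 0, 0, 0.7, 0, 0, 0]
    - [0, 0, 0, 0, 0, 0, 0]
    - [0, 0, 0, 0, 0, 0, 0]

```text
clock: 11.5
tcp_pos: [0.5279, 0.1225, 0.0999]
ee_rot: [0.0, 0.84, 0.543, 0.001]
force: [0.5, -0.2, 0.2]
finger_gap: -0.0001
```

```bash
python3 st.py 7
```

```text
11.5 [ 0.1   0.45 -0.48  1.71  0.24  1.04 -0.88] [0.5279 0.1225 0.0999] [ 0.5  -0.15  0.23]
yaw 65.77025365604683 axis->tcp in tool [ 0.0825 -0.115  -0.0159]
```

View pics/wrist7.png

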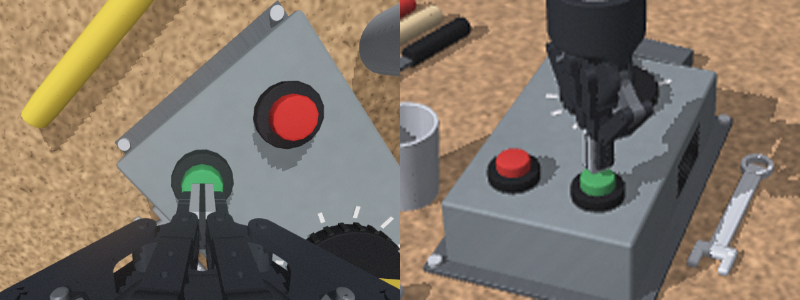

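The fingertip stands over green. Pressing now.

>>> servo_tool:
  deltas:
    - [0, 0, 0, 0.5, 0, 0, 0]
    - [0, 0, 0, 0.4, 0, 0, 0]
    - [0, 0, 0, 0.3, 0, 0, 0]
    - [0, 0, 0, 0.2, 0, 0, 0]
    - [0, 0, 0, 0, 0, 0, 0]
    - [0, 0, 0, 0, 0, 0, 0]

```text
clock: 12.2
tcp_pos: [0.5276, 0.1228, 0.0862]
ee_rot: [0.0, 0.839, 0.543, 0.001]
force: [0.2, -0.8, 5.3]
finger_gap: 0.0001
```

>>> servo_tool:
  deltas:
    - [0, 0, 0, 0.15, 0, 0, 0]
    - [0, 0, 0, 0, 0, 0, 0]
    - [0, 0, 0, 0, 0, 0, 0]

```text
clock: 12.5
tcp_pos: [0.5277, 0.1228, 0.086]
ee_rot: [0.001, 0.839, 0.543, 0.001]
force: [-3.0, -1.8, 12.8]
finger_gap: -0.0
```

```bash
python3 st.py 8
```

```text
12.5 [ 0.1   0.47 -0.48  1.72  0.25  1.01 -0.89] [0.5277 0.1228 0.086 ] [-2.97 -1.75 12.8 ]
yaw 65.82536739160162 axis->tcp in tool [ 0.0829 -0.1152 -0.0022]
```

View pics/wrist8.png

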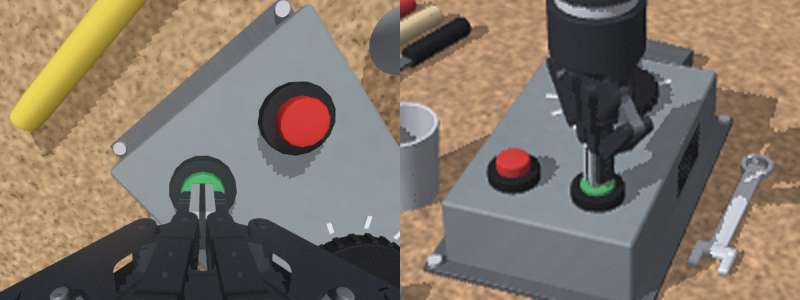

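The force rose to 12.8 N with z held at 0.086, so the button is bottomed. Releasing.

>>> servo_tool:
  deltas:
    - [0, 0, 0, -0.5, 0, 0, 0]
    - [0, 0, 0, -1, 0, 0, 0]
    - [0, 0, 0, -3, 0, 0, 0]
    - [0, 0, 0, -3, 0, 0, 0]
    - [0, 0, 0, -4, 0, 0, 0]
    - [0, -3, 0, -4, 0, 0, 0]
    - [0, -3, 0, 0, 0, 0, 0]
    - [0, -3, 0, 0, 0, 0, 0]
    - [0, 0, 0, 0, 0, 0, 0]
    - [0, 0, 0, 0, 0, 0, 0]

```text
clock: 13.6
tcp_pos: [0.4896, 0.04, 0.2386]
ee_rot: [-0.0, 0.84, 0.543, -0.0]
force: [-0.7, 0.4, -1.1]
finger_gap: -0.0002
```

Run:
```python
from h import *
s,R=rel();print(s["clock"],s["tcp_pos"],s["force"])
a,b=viewer.snapshot("scene"),viewer.snapshot("side")
cv2.imwrite("pics/f.png",np.hstack([cv2.resize(a[205:385,230:470],(400,300),interpolation=cv2.INTER_CUBIC),cv2.resize(b[190:400,190:470],(400,300),interpolation=cv2.INTER_CUBIC)]))
for n,im in(("scene",a),("side",b)):
    o=cv2.imread(f"pics/{n}0.png");d=(cv2.absdiff(o,im).max(2)>60).astype('uint8')
    c,_,st,_=cv2.connectedComponentsWithStats(d);print(n,[list(x) for x in st[1:] if x[4]>12])
```

```text
13.6 [0.48964954 0.04002461 0.23864455] [-0.6701811   0.4093362  -1.11040204]
scene [[np.int32(303), np.int32(0), np.int32(38), np.int32(54), np.int32(785)], [np.int32(343), np.int32(0), np.int32(74), np.int32(173), np.int32(5004)], [np.int32(480), np.int32(0), np.int32(7), np.int32(10), np.int32(38)], [np.int32(507), np.int32(0), np.int32(14), np.int32(5), np.int32(35)], [np.int32(491), np.int32(0), np.int32(46), np.int32(18), np.int32(305)], [np.int32(322), np.int32(18), np.int32(6), np.int32(6), np.int32(13)], [np.int32(526), np.int32(23), np.int32(10), np.int32(51), np.int32(115)], [np.int32(337), np.int32(25), np.int32(14), np.int32(19), np.int32(145)], [np.int32(533), np.int32(26), np.int32(4), np.int32(29), np.int32(46)], [np.int32(348), np.int32(33), np.int32(4), np.int32(8), np.int32(13)], [np.int32(338), np.int32(47), np.int32(3), np.int32(14), np.int32(28)], [np.int32(493), np.int32(49), np.int32(4), np.int32(35), np.int32(61)], [np.int32(487), np.int32(53), np.int32(2), np.int32(24), np.int32(40)], [np.int32(400), np.int32(64), np.int32(16), np.int32(8), np.int32(56)], [n
[... 703 characters left out ...]
np.int32(20), np.int32(66)], [np.int32(412), np.int32(130), np.int32(31), np.int32(28), np.int32(152)], [np.int32(294), np.int32(232), np.int32(17), np.int32(14), np.int32(202)], [np.int32(318), np.int32(234), np.int32(13), np.int32(20), np.int32(174)]]
side [[np.int32(400), np.int32(0), np.int32(12), np.int32(52), np.int32(276)], [np.int32(352), np.int32(3), np.int32(16), np.int32(25), np.int32(249)], [np.int32(356), np.int32(52), np.int32(28), np.int32(8), np.int32(50)], [np.int32(355), np.int32(59), np.int32(57), np.int32(129), np.int32(4859)], [np.int32(351), np.int32(119), np.int32(8), np.int32(9), np.int32(51)], [np.int32(319), np.int32(210), np.int32(15), np.int32(34), np.int32(309)]]
```

View pics/f.png

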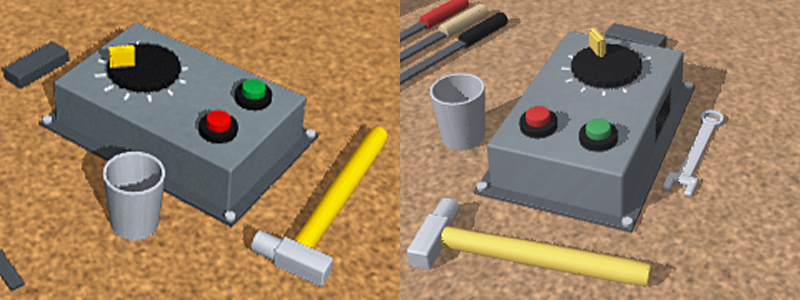

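Apart from the arm and its shadow, only the fin has changed since the first pictures. Green is out again and the loose things haven't moved.

```bash
python3 -c "
from rig import r
print(r.finish_job())"
```

```text
the job is handed in; nothing more can be done
None
```

I turned the dial exactly four clicks clockwise with the shut fingertips, pressed the green start button fully in and released it, then handed the job in at about 13.7 s. No verdict was reported.

- **Dial:** it started at the third slowest click (1.05 rad) and now stands at 3.14 rad. I pushed only on the fin's counter-clockwise face. The push force fell from 4.6 N to 0.7 N as the dial jumped into the last click. Afterwards the model outline for four clicks lay on the fin in both the scene and side views.
- **Start button:** the fingertip stopped at 86 mm, which is full travel. The force then rose to 12.8 N without further movement. The final pictures show the button sprung back out.
- **Everything else:** comparing the final scene and side pictures with the first ones, only the fin, the arm and its shadow changed. The wrench, hammer, tin, blank and red button are where they were, and the arm is clear of everything at 0.24 m height.
- **Disagreements:** the box-corner readings were up to 3 px off the fitted model, and the wrist view of the green button was about 3 mm off. Both were within what the push and the press could tolerate.

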